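# Uncap the cell stack's front gas port

## Robot

A 6-joint arm with a two-finger parallel gripper is mounted at the origin on the work surface. World frame = base frame: x ahead of the robot, y to its left, z up, the work surface at z = 0. Lengths are in m, angles in degrees, forces in N, time in s.
With the tool pointing down it reaches from about 0.4 to 0.925 m from the base axis. Payload 12.5 kg.
Tool frame: the origin (TCP) lies at the very end of the fingers, on their centre line; the grasp point (between the pads) lies 19 mm behind it; z points along the fingers, y is the line along which they close (so a half turn about z gives the same grasp; the last joint's range is limited). The gripper opens to 95 mm and grips with 3 to 60 N. Pads are 20 mm wide; open, the fingers measure 119 mm over their backs; the gripper's body (75 mm by 180 mm) begins 59 mm behind the grasp point.
Start: joints at [-78.988, 28.126, 89.318, -0, 62.55, -6.05], TCP at [0.183, -0.598, 0.215] pointing down, gripper open.
Joint ranges: [-177.58, 177.58], [-47.91, 125.51], [2.72, 160], [-65.01, 245.01], [3.68, 167.84], [-153.87, 153.87]. Speed limits (degrees/s): [127.2, 127.2, 159.86, 180, 180, 180].

## Interface

Orientations are given as a 3x3 rotation matrix whose columns are the frame's x, y, z axes.
In Python, from rig import monitor, vision, bot gives the robot as it stands.
- The arm moves only by the tool drive_tool, never from a script. Its argument "steps" is a list of rows, each a list of 7 numbers: the shift along the tool's x, y, z in mm, then the turn, a rotation vector about the tool's x, y, z in degrees, then the closure in counts, from 0 (fully open) to 255 (shut). In form: [[x, y, z, wx, wy, wz, claw], ...]. A call has 1 to 12 rows; each row shifts and turns the commanded pose from where the row before left it, along the tool's axes as they then stand; what a row does not reach is not made up. A row lasts 1/12 s, in which the tool goes at most 41.7 mm and 7.16 degrees, less where a joint would pass 70% of its speed; a pose out of reach is approached as far as the arm can. A call with a gripper value outside its range is refused whole. The fingers move at their own pace and stop on an object; "squeeze" is the grip in N (left out, the last holds). Time passes only in rows, so rows that do not move let the fingers close. It gives the time, the measured TCP pose, the force, the opening and the grip force at its end, in the units of the state.
- monitor.state(): the state, without advancing time (a new reading comes with each control period).
- vision.camera(name): name is "side" or "top" or "wrist"; returns a dict with "image" (480x640x3 uint8, blue, green, red), "camera_matrix" (3x3 intrinsics, pixels), "world_from_camera" (4x4, takes a point from camera to world coordinates); the wrist camera has in their place "tool_from_camera" (4x4, takes a point from camera to tool coordinates, whose origin is the TCP and whose axes are the flange's). Camera axes: x right, y down, z forward; pixel columns grow to the right and rows downward; lengths in m; the calibration is good to about 2 mm. A picture is of the moment at which its call begins: read the wrist's pose just before it. There is no depth.
- bot.close_job(): hands the job in; it is judged then, once.
The state is a dict: "time_s": time; "joint_positions": joint angles; "dq": joint speeds; "joint_efforts": joint torques, N m; "tool_pos": TCP position; "eef_rot": TCP orientation; "force": force on the tool from outside, world axes, zero at the start; "moment": the same for the moment, N m; "width": finger opening in m; "gripper_force": force on a finger pad.
Only numpy, scipy, OpenCV 4.12 (cv2) and the standard library are available. Lean on these libraries where they do the work, as an engineer would, in place of code of your own. Each camera call takes 0.05 s, during which the arm holds its last target. There are 200 camera calls.

## Task

Pull the cell stack's carriage by its handle all the way out from under the bridge, then unscrew the cap of the gas port nearer the handle and lift it straight off so that its seal can be looked at. The caps are of mixed stock, so nobody knows whether this one has a left-hand or a right-hand thread: try it both ways. Finish while still holding the cap in the gripper, upright and about 10 cm above its port, and leave the other cap and the things lying about as they are.

Things in the scene. Friction and masses are not known exactly. Their poses are not given: they have to be found in the camera images.
- handle (a point): Middle of the carriage's pull handle: a level steel bar 12 mm thick and 90 mm long between two posts, 82 mm above the table, free underneath. Axes are the carriage's: z up, x along the bar; the carriage pulls out along -y. The stack on it (116 mm wide, 206 mm long, top 102 mm above the table) begins 77 mm from the bar at +y.
- bed: The slide's bed, 170 x 600 mm, z up, origin at the middle of its underside on the table, axes parallel to the carriage's. A fixed bridge stands over it from y = +50 to +300 mm of this origin: deck 270 mm wide, 175 to 185 mm above the table, on four legs, with a logger box on its far end up to 233 mm.
- carriage (a joint): How far the carriage has been pulled out along its slide, m: 0 at the start, under the bridge; 0.20 fully out against its stop. The slide drags with about 8 N and stays where it is left.
- port_front (a point): Centre of the seat of the gas port nearer the handle, 140 mm from the bar along +y, 116 mm above the table; its closed cap's underside rests here. Axes as the handle's. Below: a brass boss 40 mm across, 14 mm high on the stack's flat top; above: a neck 22 mm across, 26 mm high with two side lugs. Carriage fully out, it is over 140 mm clear of the bridge's edge.
- port_rear (a point): The same for the other port, 100 mm further along the carriage's +y.
- cap_a_center (a point): Centre, half-way up, of one of two black plastic caps, alike to look at: round, 18 narrow facets, 44 mm across, 34 mm high, 30 to 65 g, z up. Either may be on either port; the one on port_front is to come off. One has a right-hand thread (loosens counter-clockwise from above), the other a left-hand one.
- cap_b_center (a point): The other cap, the same. Each cap has a coarse quarter-turn thread with play. Turned the wrong way it meets a hard stop within 15 degrees. The right way it goes easily, stays at its height, and between 60 and 115 degrees is free and lifts straight off. Before that it lifts only 1 to 3 mm and then holds fast.
- wrench: A 150 mm steel spanner lying on the table on the far side of the slide; its origin is under its middle. To be left alone.
- tape_roll: A roll of amber tape, 76 mm across and 19 mm high, lying flat on the table on the far side of the slide; origin at the centre of its underside. To be left alone.
- heatsink: A loose finned aluminium heat sink, 80 x 60 x 35 mm, standing on the table on the robot's side of the bridge; origin at the centre of its underside. To be left alone.

How it is judged:
By the outcome, as a careful person would: the job done as asked, in the order asked, and still so for the second after the job is handed in, while the arm keeps its last pose, push and grip.
It also fails if it takes over 67 s, if anything falls off the work surface, if the arm or the gripper's body presses on something with over 40 N, if the wrist force passes 120 N, or if a joint passes its speed limit or range.

## Working session

There is one attempt and no reset: what is moved stays moved. The work goes in short steps, Python scripts to look and compute and a tool call to move; the robot and the scene stay as the last step left them, time stands still between calls to the robot, and variables do not carry over. Pictures are saved under pics/ and viewed, at most 10 in all, crops included, and the job is handed in when it is done.

Besides the shell and the picture viewer there is one more tool, called after "Call:" as name(argument=value, ...), one argument or row to a line, values as JSON. drive_tool: Moves the arm, as the interface text tells. Its arguments: {"type":"object","properties":{"steps":{"type":"array","items":{"type":"array","items":{"type":"number"}}},"squeeze":{"type":"number"}},"required":["steps"]}

```bash
mkdir -p pics; ls; python3 - <<'E'
from rig import monitor, vision
import cv2,numpy as np
s=monitor.state();print({k:np.round(v,3).tolist() for k,v in s.items()})
for n in("top","side"):
    c=vision.camera(n);cv2.imwrite(f"pics/{n}0.png",c["image"]);print(n,c["camera_matrix"].tolist(),np.round(c["world_from_camera"],4).tolist())
    np.savez(n+".npz",K=c["camera_matrix"],T=c["world_from_camera"])
E
```

```text
pics
{'time_s': 0.0, 'joint_positions': [-78.986, 28.163, 89.35, -0.001, 62.548, -6.05], 'dq': [0.012, 0.08, -0.038, 0.063, 0.031, 0.029], 'joint_efforts': [0.0, -61.265, -25.818, 0.069, 0.048, -0.0], 'tool_pos': [0.183, -0.597, 0.214], 'eef_rot': [[0.956, 0.293, -0.0], [0.293, -0.956, 0.001], [0.0, -0.001, -1.0]], 'force': [-0.641, 0.092, -1.066], 'moment': [-0.032, 0.007, 0.032], 'gripper_force': 0.0, 'width': 0.095}
top [[493.1230245713316, 0.0, 323.5033536951658], [0.0, 493.1230245713316, 245.77759182398745], [0.0, 0.0, 1.0]] [[-0.1165, -0.97, 0.2136, 0.3473], [-0.9932, 0.1145, -0.0219, 0.1007], [-0.0032, -0.2147, -0.9767, 0.9816], [0.0, 0.0, 0.0, 1.0]]
side [[504.5391570193959, 0.0, 313.60985101964786], [0.0, 504.5391570193959, 237.16821742155113], [0.0, 0.0, 1.0]] [[0.9956, -0.0722, 0.0594, 0.4869], [-0.0934, -0.7467, 0.6585, -0.5857], [-0.0032, -0.6612, -0.7502, 0.8617], [0.0, 0.0, 0.0, 1.0]]
```

View pics/top0.png

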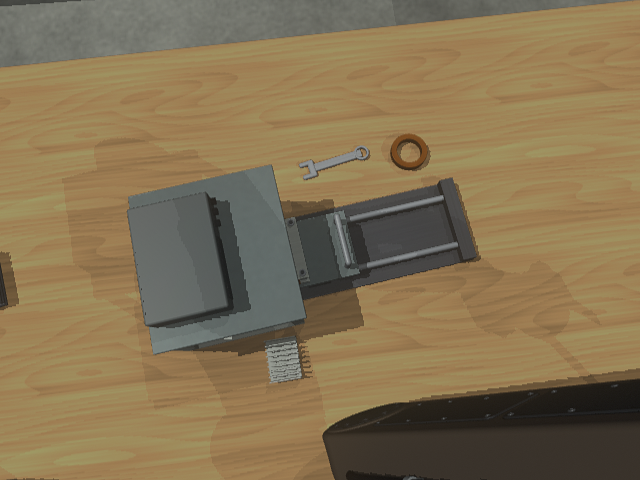

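View pics/side0.png

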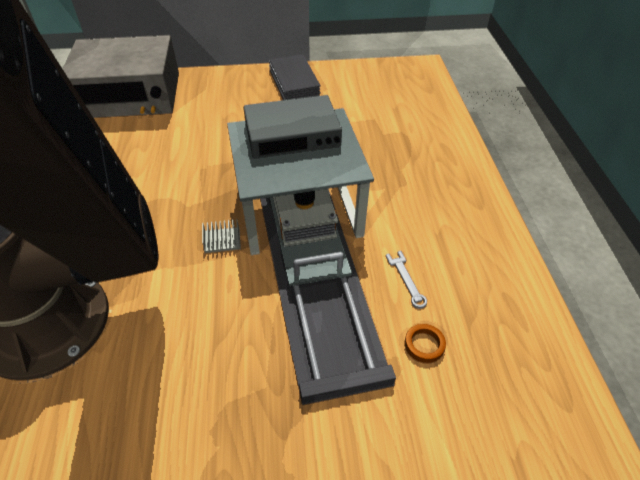

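The top view shows the handle bar from about (337,214) to (352,265), and the bridge deck's front edge from (272,166) to (305,320). In the side view the bar runs from (296,263) to (342,256), the heat sink is at (220,238), and the spanner and tape lie on the far side.

```bash
cat > h.py <<'E'
import numpy as np
def px(n,uv,z):
    d=np.load(n+".npz");T=d["T"];r=T[:3,:3]@np.linalg.solve(d["K"],[uv[0],uv[1],1]);o=T[:3,3]
    return o+r*(z-o[2])/r[2]
def proj(n,p):
    d=np.load(n+".npz");T=d["T"];q=d["K"]@(T[:3,:3].T@(np.array(p)-T[:3,3]));return q[:2]/q[2]
E
python3 - <<'E'
from h import *
np.set_printoptions(precision=4,suppress=True)
for n,a,b in(("top",(338,213),(352,266)),("side",(297,263),(342,256))):
    A,B=px(n,a,.082),px(n,b,.082);d=B-A;print(n,A,B,(A+B)/2,np.linalg.norm(d),np.degrees(np.arctan2(d[1],d[0])))
for n,z,P in(("top",.185,[(272,166),(305,320),(128,196),(153,354)]),("side",.185,[(241,194),(371,181),(228,122)]),("top",0.03,[(450,179),(478,259)]),("top",.035,[(267,343),(300,381)]),("top",.02,[(410,152)])):
    for p in P: print(n,p,px(n,p,z))
E
```

```text
top [0.604  0.0458 0.082 ] [0.4998 0.0326 0.082 ] [0.5519 0.0392 0.082 ] 0.10503325780663625 -172.7706037223421
side [0.5097 0.0343 0.082 ] [0.6003 0.0434 0.082 ] [0.555  0.0388 0.082 ] 0.09105851745522921 5.764962025519415
top (272, 166) [0.6711 0.1543 0.185 ]
top (305, 320) [0.4042 0.1264 0.185 ]
top (128, 196) [0.6461 0.4016 0.185 ]
top (153, 354) [0.3793 0.3707 0.185 ]
side (241, 194) [0.411  0.1327 0.185 ]
side (371, 181) [0.6675 0.145  0.185 ]
side (228, 122) [0.3817 0.3691 0.185 ]
top (450, 179) [ 0.6635 -0.1924  0.03  ]
top (478, 259) [ 0.4935 -0.2186  0.03  ]
top (267, 343) [0.3805 0.2071 0.035 ]
top (300, 381) [0.3045 0.1527 0.035 ]
top (410, 152) [ 0.7351 -0.123   0.02  ]
```

Call:
drive_tool(
  steps=[
    [29.6, -25.6, -2, 0, 0, 0, 0],
    [29.6, -25.6, -2, 0, 0, 0, 0],
    [29.6, -25.6, -2, 0, 0, 0, 0],
    [29.6, -25.6, -2, 0, 0, 0, 0],
    [29.6, -25.6, -2, 0, 0, 0, 0],
    [29.6, -25.6, -2, 0, 0, 0, 0],
    [29.6, -25.6, -2, 0, 0, 0, 0],
    [29.6, -25.6, -2, 0, 0, 0, 0],
    [29.6, -25.6, -2, 0, 0, 0, 0],
  ],
)

```text
time_s: 0.85
tool_pos: [0.371, -0.2973, 0.2327]
eef_rot: [[0.956, 0.293, -0.0], [0.293, -0.956, 0.0], [-0.0, -0.0, -1.0]]
force: [1.2, -0.8, 0.4]
width: 0.0949
gripper_force: 0.0
```

Call:
drive_tool(
  steps=[
    [29.6, -25.6, -2, 0, 0, 0, 0],
    [29.6, -25.6, -2, 0, 0, 0, 0],
    [29.6, -25.6, -2, 0, 0, 0, 0],
    [29.6, -25.6, -2, 0, 0, 0, 0],
    [29.6, -25.6, -2, 0, 0, 0, 0],
    [29.6, -25.6, -2, 0, 0, 0, 0],
    [29.6, -25.6, -2, 0, 0, 0, 0],
    [29.6, -25.6, -2, 0, 0, 0, 0],
    [29.6, -25.6, -2, 0, 0, 0, 0],
  ],
)

```text
time_s: 1.6
tool_pos: [0.5581, 0.0013, 0.2506]
eef_rot: [[0.956, 0.294, -0.0], [0.294, -0.956, -0.0], [-0.0, 0.0, -1.0]]
force: [0.3, -0.7, 0.2]
width: 0.0953
gripper_force: 0.0
```

Call:
drive_tool(
  steps=[
    [0, 0, 0, 0, 0, -6.6, 0],
    [0, 0, 0, 0, 0, -6.6, 0],
    [0, 0, 0, 0, 0, -6.6, 0],
    [0, 0, 0, 0, 0, -6.6, 0],
    [0, 0, 0, 0, 0, -6.6, 0],
    [0, 0, 0, 0, 0, -6.6, 0],
    [0, 0, 0, 0, 0, -6.6, 0],
    [0, 0, 0, 0, 0, -6.6, 0],
    [0, 0, 0, 0, 0, -6.6, 0],
    [0, 0, 0, 0, 0, -6.6, 0],
    [0, 0, 0, 0, 0, -6.6, 0],
    [0, 0, 0, 0, 0, -6.4, 0],
  ],
)

```text
time_s: 2.6
tool_pos: [0.5574, -0.0006, 0.2503]
eef_rot: [[-0.111, 0.994, -0.001], [0.994, 0.111, -0.0], [0.0, -0.001, -1.0]]
force: [0.2, 1.2, -0.2]
width: 0.0954
gripper_force: 0.0
```

```bash
cat > w.py <<'E'
# save a wrist picture with its world_from_camera
from rig import monitor, vision
import cv2,numpy as np,sys
def shot(name):
    s=monitor.state();c=vision.camera("wrist")
    E=np.eye(4);E[:3,:3]=s["eef_rot"];E[:3,3]=s["tool_pos"]
    T=E@np.array(c["tool_from_camera"])
    np.savez("wrist.npz",K=c["camera_matrix"],T=T);cv2.imwrite(f"pics/{name}.png",c["image"])
    print(np.round(s["tool_pos"],4),np.round(s["eef_rot"],3).tolist(),np.round(s["joint_positions"],1),s["time_s"],np.round(s["force"],1),s["width"],s["gripper_force"])
    return c,T
if __name__=="__main__":
    c,T=shot(sys.argv[1]);print(np.round(T,3).tolist())
E
python3 w.py w1
```

```text
[ 0.5574 -0.0006  0.2503] [[-0.111, 0.994, -0.001], [0.994, 0.111, -0.0], [0.0, -0.001, -1.0]] [ -6.9  20.6  96.2  -0.   63.2 -13.2] 2.6 [ 0.2  1.2 -0.2] 0.09543921570889437 0.0
[[0.994, 0.107, 0.031, 0.548], [0.112, -0.955, -0.275, 0.077], [0.0, 0.277, -0.961, 0.42], [0.0, 0.0, 0.0, 1.0]]
```

View pics/w1.png

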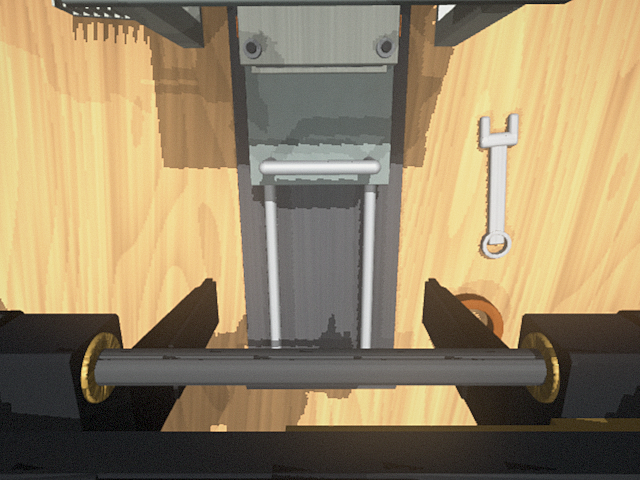

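The wrist view shows the bar between (262,167) and (380,167), lined up with the image rows. The stack front is at about row 68, and the bridge legs are at the top left and right.

```bash
python3 - <<'E'
from h import *
np.set_printoptions(precision=4,suppress=True)
A,B=px("wrist",(260,167),.082),px("wrist",(381,167),.082);d=B-A;m=(A+B)/2
yaw=np.arctan2(d[1],d[0]);print(A,B,m,np.linalg.norm(d),np.degrees(yaw))
C,D=px("wrist",(232,0),.03),px("wrist",(247,387),.03);print(np.degrees(np.arctan2(*(C-D)[1::-1]))) 
R=np.array([[-.111,.994,0],[.994,.111,0],[0,0,-1]])
y=np.array([-np.sin(yaw),np.cos(yaw),0])
print("to behind bar +22mm:",R.T@(m+.022*y-[.5574,-.0006,.2503]), "final front port pulled", m+(.14-.2)*y)
E
```

```text
[0.5024 0.0385 0.082 ] [0.6027 0.0498 0.082 ] [0.5526 0.0442 0.082 ] 0.10091044449020789 6.41547195686565
95.43637590230642
to behind bar +22mm: [0.067  0.0002 0.1683] final front port pulled [ 0.5593 -0.0154  0.082 ]
```

Call:
drive_tool(
  steps=[
    [25, 0, 0, 0, 0, 0, 255],
    [25, 0, 0, 0, 0, 0, 255],
    [25, 0, 0, 0, 0, 0, 255],
    [0, 0, 20, 0, 0, 0, 255],
    [0, 0, 20, 0, 0, 0, 255],
    [0, 0, 20, 0, 0, 0, 255],
    [0, 0, 20, 0, 0, 0, 255],
    [0, 0, 15, 0, 0, 0, 255],
    [0, 0, 0, 0, 0, 0, 255],
  ],
  squeeze=20,
)

```text
time_s: 3.4
tool_pos: [0.5483, 0.0739, 0.1528]
eef_rot: [[-0.103, 0.995, -0.005], [0.995, 0.103, -0.0], [0.0, -0.005, -1.0]]
force: [-0.1, 0.8, -0.2]
width: 0.0404
gripper_force: 0.0
```

Call:
drive_tool(
  steps=[
    [0, 0, 15, 0, 0, 0, 255],
    [0, 0, 15, 0, 0, 0, 255],
    [0, 0, 15, 0, 0, 0, 255],
    [0, 0, 15, 0, 0, 0, 255],
    [0, 0, 15, 0, 0, 0, 255],
    [0, 0, 14, 0, 0, 0, 255],
    [0, 0, 0, 0, 0, 0, 255],
  ],
)

```text
time_s: 3.98
tool_pos: [0.549, 0.0738, 0.0652]
eef_rot: [[-0.104, 0.995, -0.003], [0.995, 0.104, -0.0], [0.0, -0.003, -1.0]]
force: [-0.7, 0.4, -0.4]
width: 0.001
gripper_force: 0.0
```

Call:
drive_tool(
  steps=[
    [-6, 0, 0, 0, 0, 0, 255],
    [-6, 0, 0, 0, 0, 0, 255],
    [-6, 0, 0, 0, 0, 0, 255],
    [-6, 0, 0, 0, 0, 0, 255],
    [-6, 0, 0, 0, 0, 0, 255],
    [0, 0, 0, 0, 0, 0, 255],
  ],
)

```text
time_s: 4.48
tool_pos: [0.5535, 0.0431, 0.0678]
eef_rot: [[-0.104, 0.995, 0.002], [0.995, 0.104, -0.0], [-0.0, 0.002, -1.0]]
force: [0.1, -0.1, -0.4]
width: 0.0006
gripper_force: 0.0
```

```bash
python3 - <<'E'
from rig import monitor, vision
import cv2,numpy as np
s=monitor.state();print(s["tool_pos"],s["force"])
a=vision.camera("side")["image"];b=vision.camera("top")["image"]
f=lambda im,x,y:cv2.resize(im[y:y+200,x:x+130],None,fx=3,fy=3)
cv2.imwrite("pics/c1.png",np.hstack([f(a,240,170),f(b,280,160)]))
E
```

```text
[0.55353937 0.04311256 0.06778475] [ 0.09915202 -0.09183291 -0.39288299]
```

View pics/c1.png

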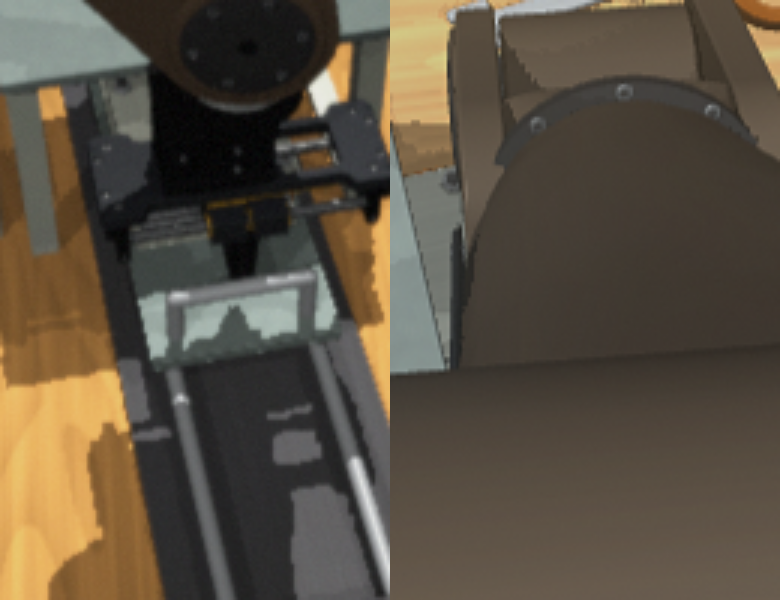

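The side view shows the closed fingers behind the bar. The bar has already moved about 6 px toward the camera, so the hook is pulling.

Call:
drive_tool(
  steps=[
    [-8, 0, 0, 0, 0, 0, 255],
    [-8, 0, 0, 0, 0, 0, 255],
    [-8, 0, 0, 0, 0, 0, 255],
    [-8, 0, 0, 0, 0, 0, 255],
    [-8, 0, 0, 0, 0, 0, 255],
    [-8, 0, 0, 0, 0, 0, 255],
    [-8, 0, 0, 0, 0, 0, 255],
    [-8, 0, 0, 0, 0, 0, 255],
    [-8, 0, 0, 0, 0, 0, 255],
    [-8, 0, 0, 0, 0, 0, 255],
  ],
)

```text
time_s: 5.42
tool_pos: [0.5623, -0.0351, 0.0675]
eef_rot: [[-0.105, 0.994, 0.003], [0.994, 0.105, 0.001], [0.0, 0.003, -1.0]]
force: [4.2, 9.7, 0.7]
width: 0.0004
gripper_force: 4.5
```

Call:
drive_tool(
  steps=[
    [-8, 0, 0, 0, 0, 0, 255],
    [-8, 0, 0, 0, 0, 0, 255],
    [-8, 0, 0, 0, 0, 0, 255],
    [-8, 0, 0, 0, 0, 0, 255],
    [-8, 0, 0, 0, 0, 0, 255],
    [-8, 0, 0, 0, 0, 0, 255],
    [-8, 0, 0, 0, 0, 0, 255],
    [-8, 0, 0, 0, 0, 0, 255],
    [-8, 0, 0, 0, 0, 0, 255],
  ],
)

```text
time_s: 6.17
tool_pos: [0.5701, -0.1067, 0.0675]
eef_rot: [[-0.105, 0.994, 0.003], [0.994, 0.105, 0.0], [0.0, 0.003, -1.0]]
force: [4.3, 9.5, 0.3]
width: 0.0003
gripper_force: 4.5
```

Call:
drive_tool(
  steps=[
    [-4, 0, 0, 0, 0, 0, 255],
    [-4, 0, 0, 0, 0, 0, 255],
    [-4, 0, 0, 0, 0, 0, 255],
    [-4, 0, 0, 0, 0, 0, 255],
  ],
)

```text
time_s: 6.5
tool_pos: [0.5717, -0.1225, 0.0675]
eef_rot: [[-0.105, 0.994, 0.003], [0.994, 0.105, 0.0], [0.0, 0.003, -1.0]]
force: [6.2, 9.3, 1.7]
width: 0.0005
gripper_force: 4.2
```

Call:
drive_tool(
  steps=[
    [-3, 0, 0, 0, 0, 0, 255],
    [-3, 0, 0, 0, 0, 0, 255],
    [-3, 0, 0, 0, 0, 0, 255],
    [-3, 0, 0, 0, 0, 0, 255],
  ],
)

```text
time_s: 6.83
tool_pos: [0.573, -0.1343, 0.0674]
eef_rot: [[-0.105, 0.994, 0.003], [0.994, 0.105, 0.0], [0.0, 0.003, -1.0]]
force: [4.8, 8.7, 1.0]
width: 0.0003
gripper_force: 4.1
```

Call:
drive_tool(
  steps=[
    [-2, 0, 0, 0, 0, 0, 255],
    [-2, 0, 0, 0, 0, 0, 255],
    [-2, 0, 0, 0, 0, 0, 255],
  ],
)

```text
time_s: 7.08
tool_pos: [0.5732, -0.138, 0.0674]
eef_rot: [[-0.104, 0.995, 0.002], [0.995, 0.104, 0.004], [0.004, 0.002, -1.0]]
force: [9.2, 38.3, 6.8]
width: 0.0003
gripper_force: 18.6
```

Force jumped to 38 N after about 0.2 m, so the carriage is at its stop. Back off, rise and open.

Call:
drive_tool(
  steps=[
    [5, 0, 0, 0, 0, 0, 255],
    [10, 0, 0, 0, 0, 0, 255],
    [0, 0, -10, 0, 0, 0, 255],
    [0, 0, -30, 0, 0, 0, 255],
    [0, 0, -35, 0, 0, 0, 255],
    [0, 0, -35, 0, 0, 0, 0],
    [0, 0, -35, 0, 0, 0, 0],
    [0, 0, -35, 0, 0, 0, 0],
    [15, 0, 0, 0, 0, 0, 0],
    [15, 0, 0, 0, 0, 0, 0],
    [0, 0, 0, 0, 0, 0, 0],
    [0, 0, 0, 0, 0, 0, 0],
  ],
)

```text
time_s: 8.08
tool_pos: [0.5671, -0.0952, 0.246]
eef_rot: [[-0.107, 0.994, -0.002], [0.994, 0.107, 0.0], [0.0, -0.001, -1.0]]
force: [-0.3, -0.2, -0.8]
width: 0.0415
gripper_force: 0.0
```

```bash
python3 w.py w2
```

```text
[ 0.5671 -0.0952  0.246 ] [[-0.107, 0.994, -0.002], [0.994, 0.107, 0.0], [0.0, -0.001, -1.0]] [-16.1  22.3  94.1  -0.   63.6 -22.2] 8.0833 [-0.3 -0.2 -0.8] 0.041468403114209774 0.0
[[0.994, 0.103, 0.029, 0.558], [0.108, -0.955, -0.275, -0.017], [-0.0, 0.277, -0.961, 0.416], [0.0, 0.0, 0.0, 1.0]]
```

View pics/w2.png

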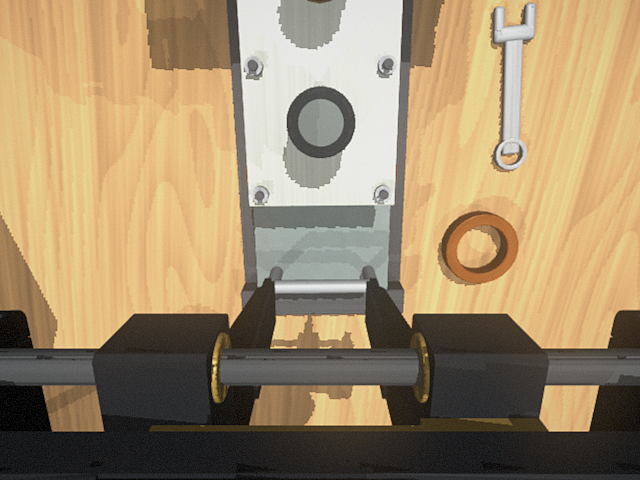

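The front cap shows as a dark ring centred at about (321,122), 68 px across, and the pulled-out handle is at row 286. Work out the cap's position at its top, z = 0.150.

```bash
python3 - <<'E'
from h import *
np.set_printoptions(precision=4,suppress=True)
P=px("wrist",(321,122),.15);print(P,[np.linalg.norm(px("wrist",a,.15)-px("wrist",b,.15)) for a,b in(((287,122),(355,122)),((321,87),(321,158)))])
A,B=px("wrist",(268,287),.082),px("wrist",(373,286),.082);print((A+B)/2,B-A, np.linalg.norm((A+B)[:2]/2-P[:2]))
R=np.array([[-.107,.994,0],[.994,.107,0],[0,0,-1]])
print(R.T@(P-[.5671,-.0952,.246]))
E
```

```text
[ 0.5588 -0.0152  0.15  ] [np.float64(0.04324461655898357), np.float64(0.04333970430698618)]
[ 0.5737 -0.1551  0.082 ] [ 0.0935  0.0111 -0.    ] 0.14078322251098976
[0.0805 0.0003 0.096 ]
```

Call:
drive_tool(
  steps=[
    [20, 0, 0, 0, 0, 0, 0],
    [20, 0, 0, 0, 0, 0, 0],
    [20, 0, 0, 0, 0, 0, 0],
    [20, 0.3, 0, 0, 0, 0, 0],
    [0.5, 0, 20, 0, 0, 0, 0],
    [0, 0, 20, 0, 0, 0, 0],
    [0, 0, 20, 0, 0, 0, 0],
    [0, 0, 20, 0, 0, 0, 0],
    [0, 0, 0, 0, 0, 0, 0],
  ],
)

```text
time_s: 8.88
tool_pos: [0.5578, -0.0162, 0.1626]
eef_rot: [[-0.105, 0.994, -0.007], [0.994, 0.105, 0.001], [0.001, -0.007, -1.0]]
force: [-0.4, -0.3, -0.5]
width: 0.0951
gripper_force: 0.0
```

```bash
python3 w.py w3; python3 - <<'E'
from h import *
for z in(.15,.116): print(proj("wrist",[.5588,-.0152,z]))
E
```

```text
[ 0.5578 -0.0162  0.1626] [[-0.105, 0.994, -0.007], [0.994, 0.105, 0.001], [0.001, -0.007, -1.0]] [ -8.4  26.3 102.   -0.   52.1 -14.5] 8.8833 [-0.4 -0.3 -0.5] 0.09508446865465313 0.0
[[0.994, 0.103, 0.024, 0.55], [0.106, -0.956, -0.274, 0.062], [-0.006, 0.275, -0.961, 0.332], [0.0, 0.0, 0.0, 1.0]]
[323.01081358 289.8206467 ]
[322.92324261 266.48531975]
```

View pics/w3.png

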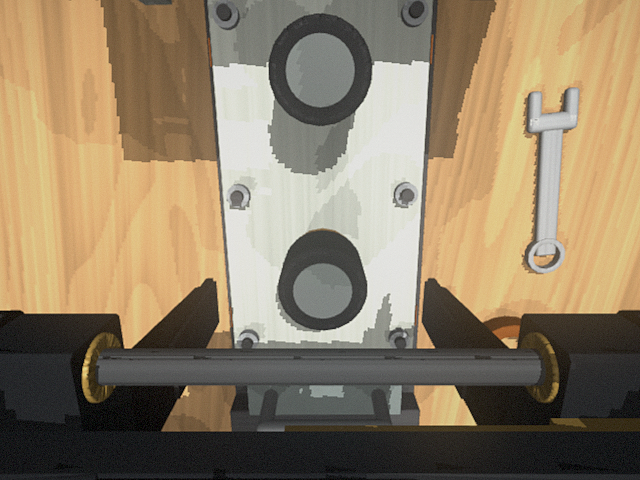

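The cap's top is centred at (323,290), exactly where predicted, and the fingers are clear on both sides.

Call:
drive_tool(
  steps=[
    [0, 0, 15, 0, 0, 0, 0],
    [0, 0, 15, 0, 0, 0, 0],
    [0, 0, 13, 0, 0, 0, 0],
    [0, 0, 0, 0, 0, 0, 255],
    [0, 0, 0, 0, 0, 0, 255],
    [0, 0, 0, 0, 0, 0, 255],
    [0, 0, 0, 0, 0, 0, 255],
    [0, 0, 0, 0, 0, 0, 255],
    [0, 0, 0, 0, 0, 0, 255],
    [0, 0, 0, 0, 0, 0, 255],
    [0, 0, 0, 0, 0, 0, 255],
    [0, 0, 0, 0, 0, 0, 255],
  ],
  squeeze=25,
)

```text
time_s: 9.93
tool_pos: [0.5595, -0.016, 0.1238]
eef_rot: [[-0.106, 0.994, 0.0], [0.994, 0.106, -0.0], [-0.0, 0.0, -1.0]]
force: [-0.3, -0.3, 1.0]
width: 0.0442
gripper_force: 25.0
```

Call:
drive_tool(
  steps=[
    [0, 0, 0, 0, 0, 0, 255],
    [0, 0, 0, 0, 0, 0, 255],
    [0, 0, 0, 0, 0, -3, 255],
    [0, 0, 0, 0, 0, -3, 255],
    [0, 0, 0, 0, 0, -3, 255],
  ],
)

```text
time_s: 10.35
tool_pos: [0.5596, -0.0161, 0.1238]
eef_rot: [[-0.262, 0.965, 0.0], [0.965, 0.262, -0.0], [-0.0, 0.0, -1.0]]
force: [0.2, 0.5, 2.9]
width: 0.0442
gripper_force: 25.0
```

```bash
cat > st.py <<'E'
from rig import monitor
import numpy as np
s=monitor.state();R=np.array(s["eef_rot"])
print("yaw",np.round(np.degrees(np.arctan2(R[1,0],R[0,0])),1),np.round(s["tool_pos"],4),"F",np.round(s["force"],1),"M",np.round(s["moment"],2),"w",s["width"],s["gripper_force"],"q6",s["joint_positions"][5],s["time_s"])
E
python3 st.py
```

```text
yaw 105.2 [ 0.5596 -0.0161  0.1238] F [0.2 0.5 2.9] M [ 0.01 -0.11 -0.01] w 0.04417720492007503 25.000260048836935 q6 -23.604785201093396 10.35
```

Call:
drive_tool(
  steps=[
    [0, 0, 0, 0, 0, -3, 255],
    [0, 0, 0, 0, 0, -3, 255],
    [0, 0, 0, 0, 0, -3, 255],
  ],
)

```text
time_s: 10.6
tool_pos: [0.5596, -0.016, 0.1238]
eef_rot: [[-0.41, 0.912, 0.0], [0.912, 0.41, -0.0], [-0.0, 0.0, -1.0]]
force: [0.1, -0.0, 1.5]
width: 0.0439
gripper_force: 25.0
```

```bash
python3 st.py
```

```text
yaw 114.2 [ 0.5596 -0.016   0.1238] F [ 0.1 -0.   1.5] M [-0.01 -0.11 -0.05] w 0.043887049794290575 25.00035144825233 q6 -32.6034959611249 10.6
```

Call:
drive_tool(
  steps=[
    [0, 0, 0, 0, 0, -3, 255],
    [0, 0, 0, 0, 0, -3, 255],
  ],
)

```text
time_s: 10.77
tool_pos: [0.5596, -0.016, 0.1238]
eef_rot: [[-0.503, 0.864, 0.0], [0.864, 0.503, -0.0], [-0.0, 0.0, -1.0]]
force: [0.0, 1.2, 1.9]
width: 0.0438
gripper_force: 25.0
```

```bash
python3 st.py
```

```text
yaw 120.2 [ 0.5596 -0.016   0.1238] F [0.  1.2 1.9] M [ 0.04 -0.18 -0.04] w 0.043800490353204005 25.00043902604375 q6 -38.60501302763881 10.7667
```

Call:
drive_tool(
  steps=[
    [0, 0, 0, 0, 0, -5, 255],
    [0, 0, 0, 0, 0, -5, 255],
    [0, 0, 0, 0, 0, -5, 255],
    [0, 0, 0, 0, 0, -5, 255],
    [0, 0, 0, 0, 0, -5, 255],
    [0, 0, 0, 0, 0, -5, 255],
  ],
)

```text
time_s: 11.27
tool_pos: [0.5597, -0.0161, 0.1238]
eef_rot: [[-0.869, 0.495, 0.001], [0.495, 0.869, -0.0], [-0.001, 0.0, -1.0]]
force: [0.9, -0.3, 1.8]
width: 0.0438
gripper_force: 25.0
```

```bash
python3 st.py
```

```text
yaw 150.3 [ 0.5597 -0.0161  0.1238] F [ 0.9 -0.3  1.8] M [ 0.05 -0.18 -0.06] w 0.043750377562811665 24.9994004907785 q6 -68.70643784544784 11.2667
```

Call:
drive_tool(
  steps=[
    [0, 0, 0, 0, 0, -5, 255],
    [0, 0, 0, 0, 0, -5, 255],
    [0, 0, 0, 0, 0, -5, 255],
    [0, 0, 0, 0, 0, -5, 255],
    [0, 0, 0, 0, 0, -5, 255],
    [0, 0, 0, 0, 0, -5, 255],
    [0, 0, 0, 0, 0, -4, 255],
    [0, 0, 0, 0, 0, 0, 255],
  ],
)

```text
time_s: 11.93
tool_pos: [0.5596, -0.016, 0.1238]
eef_rot: [[-0.997, -0.074, 0.0], [-0.074, 0.997, -0.0], [-0.0, -0.0, -1.0]]
force: [0.2, 0.1, 2.1]
width: 0.0438
gripper_force: 25.0
```

```bash
python3 st.py
```

```text
yaw -175.8 [ 0.5596 -0.016   0.1238] F [0.2 0.1 2.1] M [ 0.18 -0.16  0.06] w 0.04379063712452536 24.999247619707603 q6 -102.64044480596559 11.9333
```

Call:
drive_tool(
  steps=[
    [0, 0, -1, 0, 0, 0, 255],
    [0, 0, -1, 0, 0, 0, 255],
    [0, 0, -1, 0, 0, 0, 255],
    [0, 0, -1, 0, 0, 0, 255],
    [0, 0, 0, 0, 0, 0, 255],
  ],
)

```text
time_s: 12.35
tool_pos: [0.5595, -0.016, 0.1278]
eef_rot: [[-0.998, -0.07, 0.0], [-0.07, 0.998, -0.0], [-0.0, -0.0, -1.0]]
force: [-0.0, 0.4, -0.2]
width: 0.0438
gripper_force: 25.0
```

```bash
python3 st.py
```

```text
yaw -176.0 [ 0.5595 -0.016   0.1278] F [-0.   0.4 -0.2] M [ 0.08 -0.15 -0.01] w 0.04384060592098815 24.99990114447428 q6 -102.4185886934514 12.35
```

It has risen 4 mm with no resistance, so it's a right-hand thread and the cap is free. Lift 96 mm more.

Call:
drive_tool(
  steps=[
    [0, 0, -4, 0, 0, 0, 255],
    [0, 0, -6, 0, 0, 0, 255],
    [0, 0, -10, 0, 0, 0, 255],
    [0, 0, -10, 0, 0, 0, 255],
    [0, 0, -12, 0, 0, 0, 255],
    [0, 0, -12, 0, 0, 0, 255],
    [0, 0, -12, 0, 0, 0, 255],
    [0, 0, -12, 0, 0, 0, 255],
    [0, 0, -10, 0, 0, 0, 255],
    [0, 0, -8, 0, 0, 0, 255],
    [0, 0, 0, 0, 0, 0, 255],
    [0, 0, 0, 0, 0, 0, 255],
  ],
)

```text
time_s: 13.35
tool_pos: [0.5595, -0.016, 0.224]
eef_rot: [[-0.997, -0.071, 0.001], [-0.071, 0.997, -0.0], [-0.001, -0.0, -1.0]]
force: [-0.3, 0.8, -0.8]
width: 0.0437
gripper_force: 25.0
```

```bash
python3 st.py; python3 - <<'E'
from rig import vision
import cv2,numpy as np
a=vision.camera("side")["image"];b=vision.camera("wrist")["image"]
cv2.imwrite("pics/c2.png",np.hstack([cv2.resize(a[140:380,200:440],(400,400)),cv2.resize(b,(400,300))[:, :] if 0 else cv2.copyMakeBorder(cv2.resize(b,(400,300)),0,100,0,0,0)]))
E
```

```text
yaw -175.9 [ 0.5595 -0.016   0.224 ] F [-0.3  0.8 -0.8] M [ 0.11 -0.17 -0.03] w 0.043694625357892265 24.99977427039994 q6 -102.4604690982363 13.35
```

View pics/c2.png

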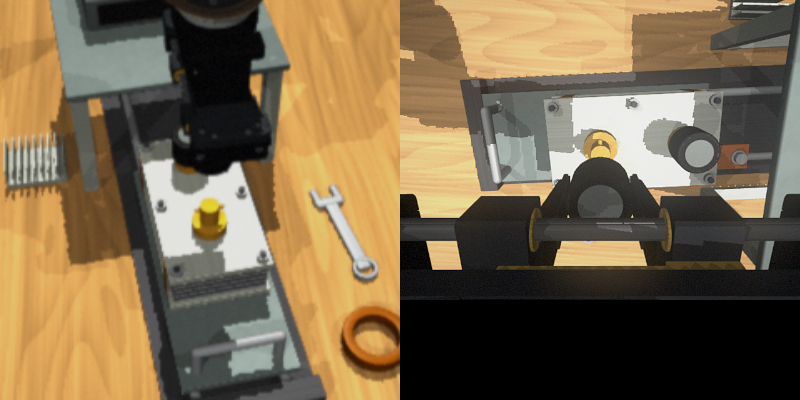

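The front port's brass neck is bare at about (208,215) in the left half. The cap hangs upright between the fingers, and the rear cap, spanner, tape and heat sink are undisturbed.

```bash
python3 -c "
from rig import bot
print(bot.close_job())"
```

```text
the job is handed in; nothing more can be done
None
```

The job is handed in: the carriage is fully out against its stop, and the front cap (a right-hand thread, loosened counter-clockwise) is off and held upright about 10 cm above its port; only that direction was tried, because it turned freely straight away.

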